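Draw the pump rod of a disinfectant sprayer and hold it for greasing

ROBOT

A 6-joint arm with a two-finger parallel gripper is mounted at the origin on the work surface. World frame = base frame: x ahead of the robot, y to its left, z up, the work surface at z = 0. Lengths are in m, angles in degrees, forces in N, time in s.
With the tool pointing down it reaches from about 0.4 to 0.825 m from the base axis. Payload 7 kg.
Tool frame: the origin (TCP) lies midway between the tips of the shut fingers; the grasp point (between the pads) lies 19 mm behind it (ctrl.grip_point_offset is the distance from the TCP to the grasp point, in m); x points along the fingers, y is the direction in which the jaws open and shut, and the axes are right-handed (so a half turn about x gives the same grasp; the last joint's range is limited). The gripper opens to 88 mm and grips with 3 to 60 N. Pads are 19 mm wide; open, the fingers measure 130 mm over their backs; the gripper's body (78 mm by 193 mm) begins 47 mm behind the grasp point.
Start: joints at [-56.889, 20.546, 0.682, 0, -70.136, -16.507], TCP at [0.193, -0.647, 0.227] pointing down, gripper open.
Joint ranges: [-176.03, 176.03], [-82.01, 121.73], [-58.28, 71.71], [-173.87, 95.51], [-174.79, -0.11], [-173.66, 173.66]. Speed limits (degrees/s): [136.94, 136.94, 172.46, 180, 180, 180].

INTERFACE

Orientations are given as [roll, pitch, yaw] about the fixed x, y, z axes, in that order (R = Rz(yaw) Ry(pitch) Rx(roll)).
In Python, from plant import ctrl gives the robot as it stands.
- The arm moves only by the tool drive_tool, never from a script. Its argument "plan" is a list of rows, each a list of 3 entries, a list of its own where there are three numbers: the shift along the tool's x, y, z in m, then the turn, a rotation vector about the tool's x, y, z in degrees, then the opening, from 0 (shut) to 1 (fully open). In form: [[[dx, dy, dz], [wx, wy, wz], grip], ...]. A call has 1 to 20 rows; each row is the pose to reach, as a shift and turn from the pose measured when the call began, along the tool's axes at that moment; what a row does not reach only later rows make up. A row lasts 1/12 s, in which the tool goes at most 41.7 mm and 7.16 degrees, less where a joint would pass 70% of its speed; a pose out of reach is approached as far as the arm can. A call with a gripper value outside its range is refused whole. The fingers move at their own pace and stop on an object; the grip force is fixed at half the most. Time passes only in rows, so rows that repeat a pose let the fingers close. It gives the time, the measured TCP pose, the force and the opening at its end, in the units of the state.
- ctrl.get_obs(): the state, without advancing time (a new reading comes with each control period).
- ctrl.snapshot(name): name is "side" or "top" or "wrist"; returns the picture (480x640x3 uint8, blue, green, red); there is no depth.
- ctrl.get_calibration(name): a dict with "fx", "fy", "cx", "cy" (pixels), "R" (3x3) and "t" (3): a world point X has camera coordinates R X + t. Camera axes: x right, y down, z forward; pixel columns grow to the right and rows downward; lengths in m; the calibration is good to about 2 mm. The wrist camera is an equidistant fisheye: a pixel r from the principal point sees the ray r / f radians off the axis. A picture is of the moment at which its call begins: read the wrist's pose just before it. get_calibration takes no time and is no camera call; for the wrist camera it gives the pose at the moment of the call.
- ctrl.close_job(): hands the job in, once; it reports no verdict.
Trained networks look in the newest picture that a camera, given by its name, has taken for a name from the list of things; names that differ only in an ending like _2 or _b are one class to them, and where a whole thing is asked for, a point or a joint stands for the part that bears it (a point fixed in the world has none). Each returns a list of dicts, best first, with "confidence" (0 to 1); they miss things now and then, are a little off and sometimes report something else, mostly with a low value. They report only what shows in the picture. A call takes as long as a camera call. They do not tell look-alikes from the thing itself.
- ctrl.cut_out(camera, name): "pixels" (480x640 bool, what is visible of it) and "pixel" ([column, row] in pixels, amid what is visible of it).
- ctrl.landmark_of(camera, name): "pixel" ([column, row] in pixels: a listed point, or the origin of a listed thing).
The state is a dict: "clock": time; "joint_pos": joint angles; "qvel": joint speeds; "tau": joint torques, N m; "tool_pos": TCP position; "orientation": TCP orientation; "force": force on the tool from outside, world axes, zero at the start; "moment": the same for the moment, N m; "opening": finger opening in m.
Only numpy, scipy, OpenCV 4.12 (cv2) and the standard library are available. Lean on these libraries where they do the work, as an engineer would, in place of code of your own. Each camera call takes 0.05 s, during which the arm holds its last target. There are 200 camera calls.

TASK

The disinfectant sprayer's pump rod is due for a wipe and fresh grease, and a colleague will do that while you hold it out. Turn the pump's T-handle anticlockwise (seen from above) until its ends are clear of the two lugs that lock it down, then draw the rod straight up to half of its 12 cm stroke, so that it is about 6 cm out, and keep hold of the handle there: finish while still holding it. The sprayer must stay standing where it is, neither lifted, tipped nor dragged, and the other things on the table are to be left alone.

Things in the scene. Friction and masses are not known exactly. Their poses are not given: they have to be found in the camera images.
- sprayer: Loose 3-litre compression sprayer (hose off), about 3 kg, upright on the table: white tank 150 mm in diameter, black foot, black ribbed collar 124 mm in diameter on top (top face 205 mm above the table), hose tail out along +x to 100 mm from the axis, 150 mm up. Origin: on the tank's axis at the table; z up along the axis. The two lugs stand at its +y and -y sides.
- nut (a point): Centre of the top face of the sprayer's hexagonal guide nut, 41 mm across, 210 mm above the table on the tank's axis. The pump rod slides in its upright bore: 15.5 mm wide, 45 mm long.
- lug_a (a point): Underside of the lip of the black C-shaped lug at the sprayer's +y side, 251 mm up, 46 mm from the axis. The lip spans 42 to 59 mm from the axis, is 7 mm thick and 30 mm long round the rim; outer wall from 53 to 59 mm. A stop web closes one side: the handle can leave only anticlockwise seen from above.
- lug_b (a point): The same point of the equal lug at the sprayer's -y side, open the same way round.
- pump: Pump of the sprayer, loose, about 0.22 kg: grey T-handle, a straight crossbar 100 mm long, 22 wide, 18 high, on a hub 21 mm in diameter and 20 high; below it an aluminium rod 14 mm in diameter with a 27 mm piston inside the tank. Origin: centre of the crossbar; y along the bar, x across its 22 mm width, z up along the rod. Let go, the drawn rod drops back by its own weight.
- bar_end (a point): One end of the T-handle's crossbar (+y end, mid-height). At the start the pump is fully in: hub on the nut, bar centre 239 mm above the table on the tank's axis, bar along the sprayer's y within 3 degrees, ends 3 mm under the lips. Turned 32 degrees or more (up to a quarter turn is fine) they are clear. Full stroke 120 mm: there the piston meets the nut.
- grease_jar: Closed white jar of grease, 60 mm in diameter, 52 mm high, standing near the sprayer. Origin: centre of its underside. To be left alone.
- brush: Flat brush with a wooden handle, 170 mm long, lying near the sprayer. Origin: middle of its underside. To be left alone.
- seal_ring: Black rubber spare ring, 38 mm outside diameter, 6 mm thick, lying near the sprayer. Origin: centre of its underside. To be left alone.
- lance: The sprayer's spray lance, black grip with a brass tube, about 400 mm long and 33 mm high, lying to the left. Origin: near its middle, on the table. To be left alone.
- blue_tray: Blue open tray, 260 x 180 x 50 mm, with dental hand instruments, to the right. Origin: centre of its underside. To be left alone.
- brush_cup: Paper cup, 77 mm wide and 88 mm high, with toothbrushes standing in it to 185 mm, at the back. Origin: centre of its underside. To be left alone.
- gauze_tub: Closed white round tub, 90 mm in diameter, 70 mm high, at the back right. Origin: centre of its underside. To be left alone.
- wrench: Steel open-end spanner, 160 mm long, lying at the right near the robot. Origin: middle of its underside. To be left alone.
There are look-alikes about, which are no part of the job. Of the things shaped like the pump, the grey one is meant.

How it is judged:
By the outcome, as a careful person would: the job done as asked, in the order asked, and still so for the second after the job is handed in, while the arm keeps its last pose, push and grip.
It also fails if it takes over 35 s, if anything falls off the work surface, if the arm or the gripper's body presses on something with over 40 N, if the wrist force passes 120 N, or if a joint passes its speed limit or range.

## Working session

There is one attempt and no reset: what is moved stays moved. The work goes in short steps, Python scripts to look and compute and a tool call to move; the robot and the scene stay as the last step left them, time stands still between calls to the robot, and variables do not carry over. Pictures are saved under pics/ and viewed, about 8 in all and at most 12, crops included, and the job is handed in when it is done.

Besides the shell and the picture viewer there is one more tool, called after "Emit:" in YAML: its name, and indented under it one key for each argument. drive_tool: Moves the arm, as the interface text tells. Its arguments: {"type":"object","properties":{"plan":{"type":"array","items":{"type":"array"}}},"required":["plan"]}

```bash
mkdir -p pics; cat > h.py <<'E'
import numpy as np, cv2
from plant import ctrl
from scipy.spatial.transform import Rotation as Ro
def cal(n):
    c=ctrl.get_calibration(n); return c,np.array(c["R"]),np.array(c["t"])
def ray(n,p,c=None):
    c=c or ctrl.get_calibration(n);R=np.array(c["R"]);t=np.array(c["t"])
    x=(p[0]-c["cx"])/c["fx"];y=(p[1]-c["cy"])/c["fy"]
    if n=="wrist":
        r=np.hypot(x,y);d=np.array([x/r*np.sin(r),y/r*np.sin(r),np.cos(r)]) if r>0 else np.array([0,0,1.])
    else: d=np.array([x,y,1.])
    return -R.T@t, R.T@d/np.linalg.norm(d)
def atz(n,p,z,c=None):
    o,d=ray(n,p,c);return o+d*(z-o[2])/d[2]
def tri(obs):
    A=np.zeros((3,3));b=np.zeros(3)
    for n,p in obs:
        o,d=ray(n,p);M=np.eye(3)-np.outer(d,d);A+=M;b+=M@o
    return np.linalg.solve(A,b)
E
python3 - <<'E'
from h import *
np.set_printoptions(precision=4,suppress=True)
for n in("top","side","wrist"):
    im=ctrl.snapshot(n);cv2.imwrite(f"pics/{n}0.png",im)
    for k in("pump","nut","lug_a","bar_end","sprayer","grease_jar","brush"):
        for r in ctrl.landmark_of(n,k)[:4]: print(n,k,np.round(r["pixel"],1),round(r["confidence"],2), atz(n,r["pixel"],{"pump":.239,"nut":.21,"lug_a":.251,"bar_end":.239}.get(k,0)))
print(ctrl.get_obs())
a=[cv2.imread(f"pics/{n}0.png") for n in("top","side")]
E
```

```text
top pump [336.2 268.6] 0.77 [ 0.425  -0.0364  0.239 ]
top pump [249.1 266.3] 0.71 [0.4373 0.1928 0.239 ]
top pump [281.  301.5] 0.62 [0.343  0.1106 0.239 ]
top pump [300.1 209.6] 0.51 [0.5853 0.0548 0.239 ]
top nut [299.1 209.6] 0.88 [0.5908 0.058  0.21  ]
top lug_a [318.5 202. ] 0.88 [0.6022 0.0054 0.251 ]
top lug_a [285.2 211.4] 0.68 [0.5792 0.0942 0.251 ]
top bar_end [278.  321.3] 0.88 [0.2922 0.1194 0.239 ]
top bar_end [258.6 249.7] 0.81 [0.4805 0.1672 0.239 ]
top bar_end [283.2 210.9] 0.66 [0.5829 0.1    0.239 ]
top bar_end [348.  284.7] 0.6 [ 0.382 -0.066  0.239]
top grease_jar [257.1 230.7] 0.68 [0.5659 0.1964 0.    ]
top brush [345.8 219.4] 0.84 [ 0.5946 -0.0857  0.    ]
side pump [307.4 296.3] 0.88 [0.4383 0.2162 0.239 ]
side pump [379.6 289.1] 0.86 [0.3272 0.1395 0.239 ]
side pump [281.4 214.2] 0.71 [0.5893 0.0543 0.239 ]
side pump [287.6 283.1] 0.69 [0.4858 0.2067 0.239 ]
side nut [278.7 223. ] 0.87 [0.597  0.0558 0.21  ]
side nut [458.  221.7] 0.5 [ 0.2553 -0.1279  0.21  ]
side lug_a [289.4 198.2] 0.95 [0.5921 0.0146 0.251 ]
side lug_a [272.7 226.8] 0.8 [0.5797 0.1039 0.2
[... 332 characters left out ...]

side sprayer [309.1 199.3] 0.16 [ 0.684  -0.2346  0.    ]
side grease_jar [265.2 330.5] 0.94 [0.565  0.1936 0.    ]
side brush [310.2 245. ] 0.74 [ 0.5984 -0.0832  0.    ]
wrist grease_jar [609.3 469.1] 0.37 [0.5558 0.1881 0.    ]
{'clock': 1.2, 'joint_pos': array([-56.8879,  20.5467,   0.6813,   0.0002, -70.1385, -16.507 ]), 'qvel': array([ 0.0101,  0.0339,  0.0469,  0.0245, -0.088 , -0.0131]), 'tau': array([  0.0003, -58.2399,  29.3297,   7.0025,   0.0124,   0.    ]), 'tool_pos': array([ 0.1929, -0.6468,  0.2266]), 'orientation': array([109.0251,  89.9962, 125.6303]), 'force': array([-0.3481,  0.1177,  0.2618]), 'moment': array([ 0.0165, -0.0148, -0.0193]), 'opening': 0.08760354494032042}
```

View pics/top0.png

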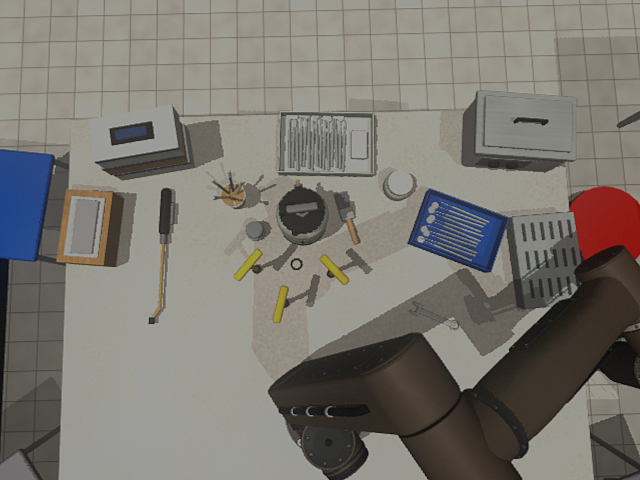

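View pics/side0.png

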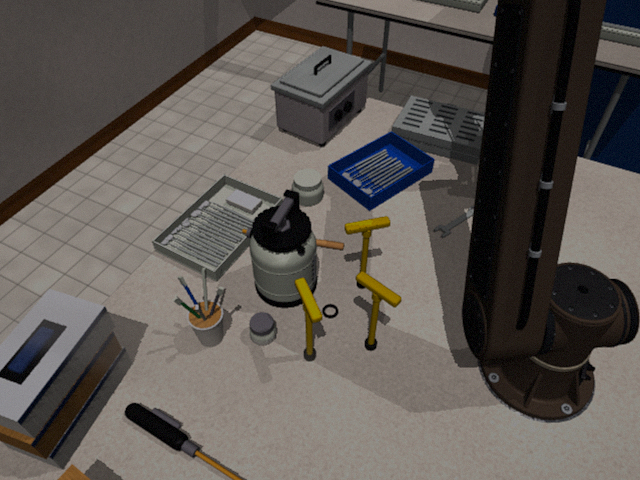

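Top view: the sprayer is at (302,212) with the grey T-handle in its collar. Three yellow T-handles stand in front of it at (249,265), (281,303) and (335,268). These are look-alikes, so the grey one at (300,210), between the lugs, is the one meant. I'll triangulate it and enlarge it.

```bash
python3 - <<'E'
from h import *
np.set_printoptions(precision=4,suppress=True)
P={"pump":((300.1,209.6),(281.4,214.2)),"nut":((299.1,209.6),(278.7,223)),"lug-":((318.5,202),(289.4,198.2)),"lug+":((285.2,211.4),(272.7,226.8)),
"be+":((283.2,210.9),(271.1,227.5)),"yA":((249.1,266.3),(307.4,296.3)),"yB":((281,301.5),(379.6,289.1)),"yC":((336.2,268.6),(367,224))}
for k,(a,b) in P.items(): print(k,tri([("top",a),("side",b)]))
o=ctrl.get_obs();R=Ro.from_euler("xyz",o["orientation"],degrees=True).as_matrix();print(R,o["clock"])
a=cv2.imread("pics/top0.png")[170:250,250:350];b=cv2.imread("pics/side0.png")[170:250,230:330]
cv2.imwrite("pics/crop1.png",np.hstack([cv2.resize(x,(400,320),interpolation=cv2.INTER_CUBIC) for x in(a,b)]))
E
```

```text
pump [0.5865 0.0555 0.2409]
nut [0.5921 0.0589 0.2145]
lug- [0.602  0.004  0.2386]
lug+ [0.5831 0.0955 0.2411]
be+ [0.5839 0.1006 0.2434]
yA [0.4435 0.1979 0.2123]
yB [0.3394 0.112  0.2001]
yC [ 0.4286 -0.0381  0.2015]
[[-0.     -0.2858  0.9583]
 [ 0.0001  0.9583  0.2858]
 [-1.      0.0001 -0.    ]] 1.2
```

View pics/crop1.png

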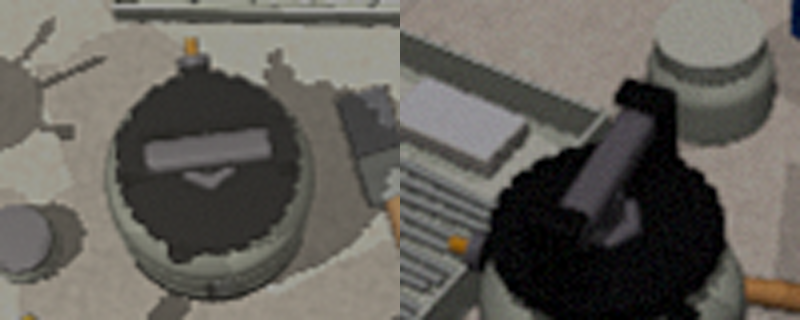

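The enlarged crop shows a grey bar at crop (147–270, 140–158), sitting in the sprayer's collar with its hose tail pointing away. That is the right pump. The bar lies about 10° anticlockwise from world y. The yellow ones are free-standing, with tops at about 0.21 m. I'll move to a hover above it.

Emit:
drive_tool:
  plan:
    - [[-0.04,0,0],[0,0,0],1]
    - [[-0.08,0,0],[0,0,0],1]
    - [[-0.12,0,0],[0,0,0],1]
    - [[-0.133,0.03,0.03],[-5,0,0],1]
    - [[-0.133,0.06,0.06],[-10,0,0],1]
    - [[-0.133,0.09,0.09],[-15,0,0],1]
    - [[-0.133,0.12,0.12],[-20,0,0],1]
    - [[-0.133,0.15,0.15],[-25,0,0],1]
    - [[-0.133,0.18,0.18],[-30,0,0],1]
    - [[-0.133,0.21,0.21],[-35,0,0],1]
    - [[-0.133,0.24,0.24],[-40,0,0],1]
    - [[-0.133,0.27,0.27],[-45,0,0],1]
    - [[-0.133,0.3,0.3],[-50,0,0],1]
    - [[-0.133,0.33,0.33],[-55,0,0],1]
    - [[-0.133,0.36,0.36],[-60,0,0],1]
    - [[-0.133,0.39,0.39],[-65,0,0],1]
    - [[-0.133,0.42,0.425],[-70,0,0],1]
    - [[-0.133,0.45,0.457],[-75,0,0],1]
    - [[-0.133,0.48,0.49],[-80,0,0],1]
    - [[-0.133,0.51,0.523],[-83,0,0],1]

```text
clock: 2.87
tool_pos: [0.5364, -0.0272, 0.3601]
orientation: [-86.4, 89.9, 13.5]
force: [1.1, -1.2, 0.6]
opening: 0.0874
```

Emit:
drive_tool:
  plan:
    - [[0,-0.03,0.035],[0,0,0],1]
    - [[0,-0.0635,0.072],[0,0,0],1]
    - [[0,-0.0635,0.072],[0,0,0],1]
    - [[0,-0.0635,0.072],[0,0,0],1]
    - [[0,-0.0635,0.072],[0,0,0],1]

```text
clock: 3.28
tool_pos: [0.5867, 0.0555, 0.3594]
orientation: [137.2, 90.0, -122.8]
force: [-0.9, -0.5, -0.6]
opening: 0.0876
```

```bash
python3 - <<'E'
from h import *
np.set_printoptions(precision=4,suppress=True)
o=ctrl.get_obs();R=Ro.from_euler("xyz",o["orientation"],degrees=True).as_matrix();print(o["tool_pos"],R,o["joint_pos"],o["force"])
c=ctrl.get_calibration("wrist");print(-np.array(c["R"]).T@np.array(c["t"]))
im=ctrl.snapshot("wrist");cv2.imwrite("pics/w1.png",im)
for k,z in(("pump",.239),("nut",.21),("lug_a",.251),("bar_end",.239)):
    for r in ctrl.landmark_of("wrist",k)[:3]: print(k,np.round(r["pixel"],1),round(r["confidence"],2), atz("wrist",r["pixel"],z,c))
for r in ctrl.cut_out("wrist","pump")[:2]:
    m=r["pixels"];ys,xs=np.nonzero(m)
    W=np.array([atz("wrist",p,.248,c)[:2] for p in zip(xs,ys)]);print(len(W),W.mean(0),cv2.minAreaRect(W.astype(np.float32)*1000))
    im[m]=im[m]//2+np.array([0,90,0],np.uint8)
cv2.imwrite("pics/w1m.png",im)
E
```

```text
[0.5867 0.0555 0.3594] [[-0.0002 -0.9848 -0.1735]
 [-0.0003 -0.1735  0.9848]
 [-1.      0.0002 -0.0003]] [ 24.4025   9.2801   2.4574   0.011  -83.1942 -14.4106] [-0.8588 -0.4821 -0.6247]
[ 0.5994 -0.0162  0.5186]
pump [501.1 166.5] 0.98 [ 0.4436 -0.0293  0.239 ]
pump [306.3 232.2] 0.78 [0.5907 0.054  0.239 ]
pump [416.9 384.7] 0.56 [0.4609 0.1833 0.239 ]
nut [308.3 221.3] 0.8 [0.5898 0.0515 0.21  ]
lug_a [308.5 169.9] 0.95 [0.5975 0.0052 0.251 ]
lug_a [303.  290.8] 0.79 [0.5855 0.0979 0.251 ]
bar_end [539.1 142.2] 0.87 [ 0.4106 -0.0592  0.239 ]
bar_end [300.4 291.5] 0.85 [0.5869 0.104  0.239 ]
bar_end [391.6 352.5] 0.84 [0.4965 0.1499 0.239 ]
3136 [0.5918 0.0515] ((591.57275390625, 53.44369125366211), (22.35725212097168, 85.85980224609375), 5.9924187660217285)
1070 [0.4938 0.1376] ((499.97344970703125, 132.741943359375), (25.909259796142578, 94.04113006591797), 36.498863220214844)
```

View pics/w1.png

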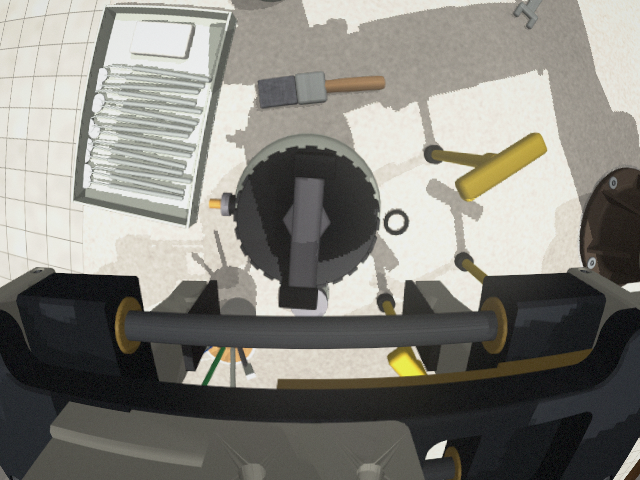

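The wrist view shows the grey bar running from (308,180) to (300,290) between the lugs, near (0.591, 0.0535) and yawed about 6.5°. I'll correct by 3.5° and a few mm, then descend with the jaws open.

Emit:
drive_tool:
  plan:
    - [[0,-0.004,-0.0025],[3.5,0,0],1]
    - [[0.035,-0.004,-0.0025],[3.5,0,0],1]
    - [[0.07,-0.004,-0.0025],[3.5,0,0],1]
    - [[0.09,-0.004,-0.0025],[3.5,0,0],1]
    - [[0.105,-0.004,-0.0025],[3.5,0,0],1]
    - [[0.105,-0.004,-0.0025],[3.5,0,0],1]
    - [[0.105,-0.004,-0.0025],[3.5,0,0],1]

```text
clock: 4.17
tool_pos: [0.5906, 0.0513, 0.256]
orientation: [-94.9, 89.9, 1.4]
force: [-0.3, 0.7, 1.5]
opening: 0.0878
```

```bash
python3 - <<'E'
from h import *
np.set_printoptions(precision=4,suppress=True)
o=ctrl.get_obs();R=Ro.from_euler("xyz",o["orientation"],degrees=True).as_matrix();print(o["tool_pos"],R[:,1],o["force"])
c=ctrl.get_calibration("wrist")
im=ctrl.snapshot("wrist");cv2.imwrite("pics/w2.png",im)
for k,z in(("pump",.239),("nut",.21),("lug_a",.251),("bar_end",.239)):
    for r in ctrl.landmark_of("wrist",k)[:3]: print(k,np.round(r["pixel"],1),round(r["confidence"],2), atz("wrist",r["pixel"],z,c))
for r in ctrl.cut_out("wrist","pump")[:2]:
    m=r["pixels"];ys,xs=np.nonzero(m)
    W=np.array([atz("wrist",p,.248,c)[:2] for p in zip(xs,ys)]);print(len(W),W.mean(0),cv2.minAreaRect(W.astype(np.float32)*1000))
E
```

```text
[0.5906 0.0513 0.256 ] [-0.9939 -0.1099 -0.0014] [-0.2715  0.7289  1.5242]
pump [309.1 287.6] 0.57 [0.5915 0.0524 0.239 ]
pump [573.6 169.7] 0.57 [ 0.4503 -0.0306  0.239 ]
lug_a [310.8 203.6] 0.91 [0.5956 0.0071 0.251 ]
lug_a [307.4 373.9] 0.78 [0.5873 0.0978 0.251 ]
bar_end [616.  132.7] 0.76 [ 0.4181 -0.0603  0.239 ]
bar_end [310.1 368.2] 0.56 [0.5854 0.1023 0.239 ]
5491 [0.5923 0.045 ] ((591.1641845703125, 54.34745788574219), (21.874162673950195, 85.47270965576172), 5.236178874969482)
6491 [ 0.4729 -0.028 ] ((471.7314147949219, -24.722694396972656), (118.91008758544922, 48.48969268798828), 18.2269287109375)
```

View pics/w2.png

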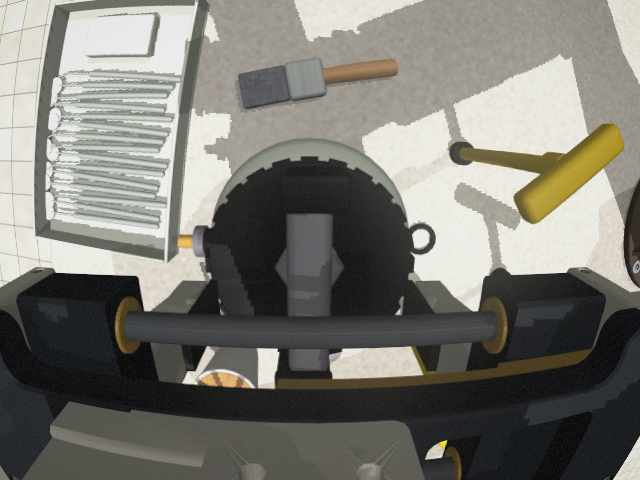

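Refined estimate: centre (0.5915, 0.0525), yaw about 5.2°. Next I descend to grasp height and partly close.

Emit:
drive_tool:
  plan:
    - [[0.015,-0.001,0.001],[1,0,0],1]
    - [[0.025,-0.001,0.001],[1,0,0],1]
    - [[0.034,-0.001,0.001],[1,0,0],0.6]
    - [[0.036,-0.001,0.001],[1,0,0],0.32]
    - [[0.036,-0.001,0.001],[1,0,0],0.32]
    - [[0.036,-0.001,0.001],[1,0,0],0.32]
    - [[0.036,-0.001,0.001],[1,0,0],0.32]
    - [[0.036,-0.001,0.001],[1,0,0],0.32]

```text
clock: 5.13
tool_pos: [0.5926, 0.0533, 0.2215]
orientation: [-77.2, 89.7, 18.1]
force: [1.0, -0.4, -0.0]
opening: 0.0536
```

```bash
python3 - <<'E'
from h import *
np.set_printoptions(precision=4,suppress=True)
o=ctrl.get_obs();R=Ro.from_euler("xyz",o["orientation"],degrees=True).as_matrix();print(o["tool_pos"],R[:,1],o["force"],o["opening"])
im=ctrl.snapshot("wrist");cv2.imwrite("pics/w3.png",cv2.resize(im[180:420,160:480],(800,600),interpolation=cv2.INTER_CUBIC))
E
```

```text
[0.5926 0.0533 0.2215] [-0.9956 -0.0932 -0.0048] [ 1.0135 -0.3795 -0.014 ] 0.053622757670166464
```

View pics/w3.png

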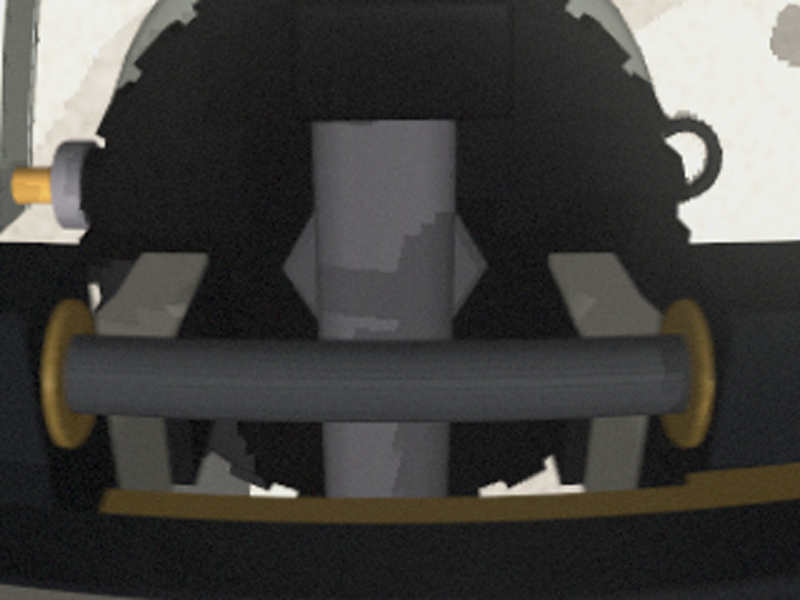

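The fingers straddle the grey bar. The gaps are 105 px on the left and 93 px on the right, so the bar is about 1 mm off centre. I'll shift 1 mm and close.

Emit:
drive_tool:
  plan:
    - [[0.001,0.001,0],[0,0,0],0.4]
    - [[0.001,0.001,0],[0,0,0],0.32]
    - [[0.001,0.001,0],[0,0,0],0.28]
    - [[0.001,0.001,0],[0,0,0],0.28]
    - [[0.001,0.001,0],[0,0,0],0.28]
    - [[0.001,0.001,0],[0,0,0],0]
    - [[0.001,0.001,0],[0,0,0],0]
    - [[0.001,0.001,0],[0,0,0],0]
    - [[0.001,0.001,0],[0,0,0],0]
    - [[0.001,0.001,0],[0,0,0],0]
    - [[0.001,0.001,0],[0,0,0],0]

```text
clock: 6.1
tool_pos: [0.5914, 0.0532, 0.2205]
orientation: [-76.4, 89.7, 18.9]
force: [-0.2, 0.4, 0.8]
opening: 0.0219
```

```bash
python3 - <<'E'
from h import *
np.set_printoptions(precision=4,suppress=True)
o=ctrl.get_obs();R=Ro.from_euler("xyz",o["orientation"],degrees=True).as_matrix();print(o["tool_pos"],R,o["force"],o["moment"],o["opening"],o["joint_pos"])
E
```

```text
[0.5914 0.0532 0.2205] [[ 0.0045 -0.9956 -0.0931]
 [ 0.0015 -0.0931  0.9957]
 [-1.     -0.0046  0.0011]] [-0.2049  0.3814  0.8325] [0.084  0.4439 0.0134] 0.021875696763125185 [ 23.9968  13.0335 -10.6797   0.0262 -66.0173 -18.6631]
```

Gripped at 21.9 mm with low forces. Next I turn 45° anticlockwise.

Emit:
drive_tool:
  plan:
    - [[0,0,0],[-3,0,0],0]
    - [[0,0,0],[-7,0,0],0]
    - [[0,0,0],[-11,0,0],0]
    - [[0,0,0],[-15,0,0],0]
    - [[0,0,0],[-19,0,0],0]
    - [[0,0,0],[-23,0,0],0]
    - [[0,0,0],[-27,0,0],0]
    - [[0,0,0],[-31,0,0],0]
    - [[0,0,0],[-35,0,0],0]
    - [[0,0,0],[-39,0,0],0]
    - [[0,0,0],[-43,0,0],0]
    - [[0,0,0],[-46,0,0],0]
    - [[0,0,0],[-48,0,0],0]
    - [[0,0,0],[-48,0,0],0]
    - [[0,0,0],[-48,0,0],0]

```text
clock: 7.35
tool_pos: [0.5914, 0.053, 0.2205]
orientation: [-127.7, 89.7, 15.6]
force: [-0.8, -1.3, 0.2]
opening: 0.0219
```

```bash
python3 - <<'E'
from h import *
np.set_printoptions(precision=4,suppress=True)
o=ctrl.get_obs();R=Ro.from_euler("xyz",o["orientation"],degrees=True).as_matrix();print(o["tool_pos"],R,o["force"],o["moment"],o["opening"])
c=ctrl.get_calibration("wrist")
im=ctrl.snapshot("wrist");cv2.imwrite("pics/w4.png",im)
for k,z in(("pump",.239),("nut",.21),("lug_a",.251),("bar_end",.239)):
    for r in ctrl.landmark_of("wrist",k)[:3]: print(k,np.round(r["pixel"],1),round(r["confidence"],2), atz("wrist",r["pixel"],z,c))
E
```

```text
[0.5914 0.053  0.2205] [[ 0.0043 -0.598  -0.8015]
 [ 0.0012 -0.8015  0.598 ]
 [-1.     -0.0036 -0.0027]] [-0.7511 -1.2525  0.1508] [-0.4716  0.4614  0.0428] 0.021941519282203656
pump [311.9 317.2] 0.66 [0.5911 0.0523 0.239 ]
nut [623.6  34.9] 0.72 [ 0.603  -0.1893  0.21  ]
lug_a [406.2 255. ] 0.62 [0.5954 0.0054 0.251 ]
```

View pics/w4.png

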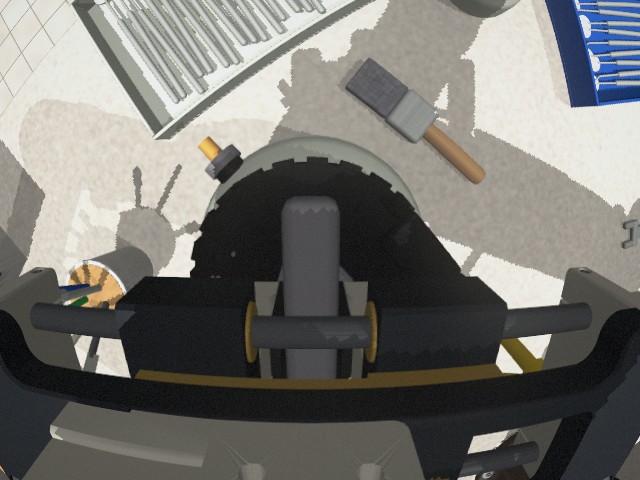

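The handle is turned 47.5°. Its end is clear of the lug, and lug_b reads (0.595, 0.005), so the sprayer hasn't turned. Now I draw the rod up 60 mm.

Emit:
drive_tool:
  plan:
    - [[-0.002,0,0],[0,0,0],0]
    - [[-0.006,0,0],[0,0,0],0]
    - [[-0.01,0,0],[0,0,0],0]
    - [[-0.014,0,0],[0,0,0],0]
    - [[-0.018,0,0],[0,0,0],0]
    - [[-0.022,0,0],[0,0,0],0]
    - [[-0.026,0,0],[0,0,0],0]
    - [[-0.03,0,0],[0,0,0],0]
    - [[-0.03,0,0],[0,0,0],0]

```text
clock: 8.35
tool_pos: [0.5914, 0.053, 0.2516]
orientation: [-127.7, 89.7, 15.6]
force: [-1.4, -0.5, -0.7]
opening: 0.0217
```

Emit:
drive_tool:
  plan:
    - [[-0.004,0,0],[0,0,0],0]
    - [[-0.008,0,0],[0,0,0],0]
    - [[-0.012,0,0],[0,0,0],0]
    - [[-0.016,0,0],[0,0,0],0]
    - [[-0.02,0,0],[0,0,0],0]
    - [[-0.024,0,0],[0,0,0],0]
    - [[-0.028,0,0],[0,0,0],0]
    - [[-0.03,0,0],[0,0,0],0]
    - [[-0.03,0,0],[0,0,0],0]
    - [[-0.03,0,0],[0,0,0],0]

```text
clock: 9.18
tool_pos: [0.5912, 0.0529, 0.2817]
orientation: [-127.5, 89.7, 15.8]
force: [0.0, 0.2, -2.0]
opening: 0.0215
```

```bash
python3 - <<'E'
from h import *
np.set_printoptions(precision=4,suppress=True)
o=ctrl.get_obs();print(o["clock"],o["tool_pos"],o["force"],o["moment"],o["opening"])
c=ctrl.get_calibration("wrist")
im=ctrl.snapshot("wrist");s=ctrl.snapshot("side");cv2.imwrite("pics/f.png",np.hstack([cv2.resize(im,(400,300)),cv2.resize(s[150:360,180:460],(400,300))]))
for n,k,z in(("wrist","pump",.299),("wrist","lug_a",.251),("side","pump",.299),("side","lug_a",.251),("side","sprayer",0),("side","grease_jar",0),("side","brush",0)):
    for r in ctrl.landmark_of(n,k)[:4]: print(n,k,np.round(r["pixel"],1),round(r["confidence"],2), atz(n,r["pixel"],z,c if n=="wrist" else None))
E
```

```text
9.1833 [0.5912 0.0529 0.2817] [ 0.0498  0.2452 -2.0104] [-0.0672  0.4898 -0.0111] 0.02147947442112191
wrist pump [311.  315.9] 0.91 [0.5913 0.0525 0.299 ]
wrist pump [596.8  41.4] 0.65 [ 0.6159 -0.1342  0.299 ]
wrist pump [512.9 347.6] 0.57 [ 0.5136 -0.0153  0.299 ]
wrist lug_a [376.1 216.8] 0.76 [0.5976 0.0053 0.251 ]
side pump [276.2 192.8] 0.9 [0.5963 0.0566 0.299 ]
side pump [307.6 295.5] 0.85 [0.4168 0.2525 0.299 ]
side pump [368.6 221.7] 0.84 [0.3966 0.0443 0.299 ]
side pump [378.8 286. ] 0.82 [0.3177 0.1778 0.299 ]
side lug_a [271.2 225.3] 0.69 [0.5846 0.1017 0.251 ]
side lug_a [287.4 197.9] 0.68 [0.5964 0.0158 0.251 ]
side sprayer [286.4 282.2] 0.87 [0.5919 0.0516 0.    ]
side sprayer [286.8 208. ] 0.31 [ 0.7223 -0.1746  0.    ]
side grease_jar [279.8 225.7] 0.41 [ 0.7045 -0.1065  0.    ]
side brush [312.7 245.2] 0.7 [ 0.5923 -0.0856  0.    ]
```

View pics/f.png

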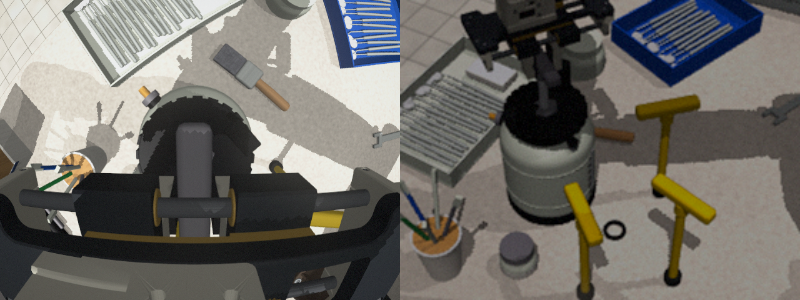

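The rod is out, the sprayer's side-view pixel hasn't changed, and the only load is the pump's own weight (2 N). I'll hand in while holding.

```bash
python3 -c "
from plant import ctrl
print(ctrl.close_job()); o=ctrl.get_obs(); print(o['clock'],o['tool_pos'],o['opening'],o['force'])"
```

```text
the job is handed in; nothing more can be done
None
the job is handed in; nothing more can be done
```

The job is handed in with the gripper still holding the grey T-handle and the pump rod about 6 cm out. I turned the handle about 47° anticlockwise, clear of the lugs, then drew the rod straight up 61 mm by the tool's measured rise. It finished at about 9.3 s of the 35 s allowed.

- **Grip:** the opening is steady at 21.5–21.9 mm and the pull on the wrist is 2 N downward, which matches the pump's weight alone.
- **Sprayer:** its position in the side view is unchanged (286.6, 282.3 before; 286.4, 282.2 after). The lugs moved only 2–4 mm, within the detection scatter.
- **Other things on the table:** the last picture shows nothing disturbed near the sprayer, and the brush was detected where it started to within about 6 mm. The final grease jar detection was a low-confidence false hit on something else (0.41), but the jar shows standing in the picture.
- **Not checked:** the state could not be read after hand-in, so the last second of holding is unconfirmed.

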